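# Shut a day's dose lids with one stroke and send the drawer home

## Robot

A 7-joint arm with a two-finger parallel gripper is mounted at the origin on a cart in front of the work surface, level with it; the furniture and walls round the work are solid. World frame = base frame: x ahead of the robot, y to its left, z up, the work surface at z = 0. Lengths are in m, angles in rad, forces in N, time in s.
With the tool pointing down it reaches from about 0.425 to 0.875 m from the base axis. Payload 4.7 kg.
Tool frame: the origin (TCP) lies midway between the tips of the shut fingers; the grasp point (between the pads) lies 19 mm behind it (env.pinch_z is the distance from the TCP to the grasp point, in m); z points along the fingers, y is the line along which they close (so a half turn about z gives the same grasp; the last joint's range is limited). The gripper opens to 87 mm and grips with 3 to 60 N. Pads are 19 mm wide; open, the fingers measure 117 mm over their backs; the gripper's body (75 mm by 190 mm) begins 51 mm behind the grasp point.
Start: joints at [-1.182, 0.321, -0.07, 1.45, 0.023, 1.371, -0.057], TCP at [0.238, 0.605, 0.223] pointing down, gripper open.
Joint ranges: [-2.86, 2.86], [-0.3, 2.09], [-1.38, 1.24], [0.06, 2.45], [-1.56, 4.7], [0.09, 2.05], [-2.69, 2.69]. Speed limits (rad/s): [2.57, 2.57, 3.14, 3.14, 3.14, 3.14, 3.14].

## Interface

Orientations are given as a rotation vector (axis times angle).
In Python, from plant import env gives the robot as it stands. Calls block until the motion is done:
- env.move_pose(position, orientation): joint-space move of the TCP to a pose.
- env.move_straight(position, attitude=None, speed=0.15): straight line of the TCP; attitude=None keeps the orientation; speed is the mean speed in m/s.
- env.set_joints(angles): joint-space move.
- env.command_gripper(opening): finger opening in m; the grip force is fixed at half the most; returns when the fingers have stopped.
- env.wait(seconds).
- env.ik(position, orientation): joint angles nearest the present ones, or None.
- env.state(): the state.
- env.read_camera(name): name is "side" or "top" or "wrist"; returns the picture (400x640x3 uint8, red, green, blue); there is no depth.
- env.camera_model(name): a dict with "intrinsics" (3x3 intrinsics, pixels), "extrinsics" (4x4, takes a point from camera to world coordinates). Camera axes: x right, y down, z forward; pixel columns grow to the right and rows downward; lengths in m; the calibration is good to about 2 mm. A picture is of the moment at which its call begins: read the wrist's pose just before it. camera_model takes no time and is no camera call; for the wrist camera it gives the pose at the moment of the call.
A pose or a line that the arm cannot do raises env.PlanningError and nothing moves.
- env.close_job(): hands the job in; it is judged then, once.
The state is a dict: "time": time; "joints": joint angles; "qvel": joint speeds; "effort": joint torques, N m; "tool_pos": TCP position; "tool_rot": TCP orientation; "wrist_force": force on the tool from outside, world axes, zero at the start; "moment": the same for the moment, N m; "gripper_width": finger opening in m; "grasp_force": force on a finger pad.
Only numpy, scipy, OpenCV 4.12 (cv2) and the standard library are available. Lean on these libraries where they do the work, as an engineer would, in place of code of your own. Each camera call takes 0.05 s, during which the arm holds its last target. There are 200 camera calls.

## Task

One day's drawer of the weekly dose organiser has been filled and stands out with its four clear lids ajar. Without gripping the drawer or anything else, run a fingertip lightly along the lids, from the one at the drawer's front towards the housing, so that each is pressed fully shut while the drawer is still out; then push the drawer home with the fingertips, flush with its neighbours. Leave the other things where they lie.

Things in the scene. Friction and masses are not known exactly. Their poses are not given: they have to be found in the camera images.
- day_unit: white housing of the drawn-out drawer, a flat sleeve 128 deep x 34.5 wide x 35 mm high on a 6 mm base plate; any one of seven alike in a row at 36 mm pitch, fronts towards the robot. Fixed. Origin: centre of its underside; x points from its front into its depth (the way the drawer goes home), y left, z up
- unit_mouth (a point): middle of the housing's open front, in its front face, 21 mm above the worktop; same axes as the housing. The roof is 3 mm thick, its underside 17 mm above this point: shut lids pass 3.5 mm below it, an ajar lid catches on its front edge. When home, the drawer's front face is flush here
- day_drawer (a joint): how far the drawer stands out of its housing, m: 0 = fully home with its front flush with the housing and the neighbours' fronts, starts at 0.104 to 0.110, stop at 0.112. It slides only along the housing's x, stays where it is left and needs about 8 N to slide, so a light stroke over the lids does not shift it but a heavy one drags it in
- drawer_front (a point): middle of the drawer's plain front panel, in its face, 21 mm above the worktop; the panel is 29.5 mm wide and reaches from 12 mm below to 11.5 mm above this point. Same axes as the housing; moves with the drawer, which is 29.5 mm wide over its thin side walls (not to be gripped) and 124 mm long. A fixed metal bar, up to 12 mm high, lies across the worktop just in front of it
- row_front (a point): on the drawer's middle line, at the hinge of the front lid (lid_1), at the height of the shut lids' top faces (34.5 mm above the worktop; 5 mm behind the drawer's front face); same axes as the housing. The four lids follow one another from here along +x at 23 mm pitch
- row_back (a point): the other end of the row of lids, 92 mm along +x from row_front, at the same height: where the free edge of the back lid (lid_4) lies when shut. At the start the housing's front face is 7 to 13 mm beyond it
- lid_1 (a joint): opening of the front lid (nearest the robot), rad: 0 = shut, at most 1.6, starts at 0.25 to 0.6. Clear smooth flap that flexes a little, 22 long x 28 wide x 2 mm, hinged across the drawer at its end nearer the robot, free edge towards the housing: a fingertip stroked along +x presses it down, a stroke the other way catches under it. It stays where it is left; about 0.2 N at the free edge shuts it
- lid_2 (a joint): opening of the second lid from the front, like lid_1
- lid_3 (a joint): opening of the third lid from the front, like lid_1
- lid_4 (a joint): opening of the back lid (nearest the housing), like lid_1
- measure_cup: clear measuring cup, 50 mm across, 46 mm high, standing beside the drawer. Loose. Origin: centre of its underside
- carton_3: small medicine carton, 45 x 62 x 30 mm, standing on the other side of the drawer. Loose. Origin: centre of its underside
- sticky_pad: pad of sticky notes, 50 x 51 x 13 mm, lying on top of the organiser. Loose. Origin: centre of its underside
- bottle_small: small white medicine bottle, 34 mm across, 60 mm high, to the left of the organiser. Loose. Origin: centre of its underside
- label_roll: roll of blank white labels, 64 mm across, 40 mm high, lying flat near the right edge of the worktop. Loose. Origin: centre of its underside

How it is judged:
By the outcome, as a careful person would: the job done as asked, in the order asked, and still so for the second after the job is handed in, with the robot touching nothing.
It also fails if it takes over 48 s, if anything falls off the work surface, if the arm or the gripper's body presses on something with over 40 N, if the wrist force passes 120 N, or if a joint passes its speed limit or range.

## Working session

There is one attempt and no reset: what is moved stays moved. The work goes in short steps, each a Python script; the robot and the scene stay as the last script left them, time stands still between calls to the robot, and variables do not carry over. Pictures are saved under pics/ and viewed, at most 10 in all, crops included, and the job is handed in when it is done.

```bash
mkdir -p pics; ls; python3 - <<'E'
from plant import env
import cv2,numpy as np
for n in("top","side"):
    im=env.read_camera(n);cv2.imwrite(f"pics/{n}0.png",im[:,:,::-1]);m=env.camera_model(n);print(n,np.round(m["intrinsics"],1).tolist(),np.round(m["extrinsics"],3).tolist())
s=env.state();print(s["time"],s["tool_pos"],s["tool_rot"],s["gripper_width"])
E
```

```text
pics
top [[373.9, 0.0, 319.8], [0.0, 373.9, 196.1], [0.0, 0.0, 1.0]] [[-0.013, -0.999, 0.048, 0.508], [-1.0, 0.013, -0.004, -0.1], [0.003, -0.048, -0.999, 0.925], [0.0, 0.0, 0.0, 1.0]]
side [[373.6, 0.0, 319.3], [0.0, 373.6, 205.8], [0.0, 0.0, 1.0]] [[-0.983, -0.11, 0.149, 0.425], [-0.185, 0.63, -0.754, 0.554], [-0.011, -0.769, -0.64, 0.584], [0.0, 0.0, 0.0, 1.0]]
0.1 [0.23784542 0.60438628 0.2215661 ] [-5.85272290e-01 -3.08637296e+00  2.71036378e-03] 0.08695736123464225
```

View pics/top0.png

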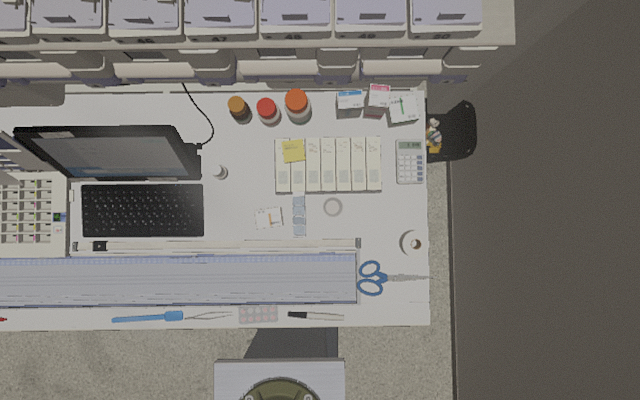

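View pics/side0.png

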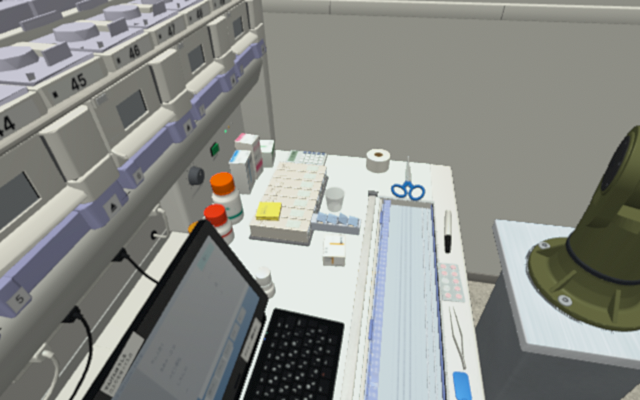

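The top view shows the drawer at about columns 293–305, rows 194–237. It belongs to the second housing from the left, which has the sticky pad on its roof. The cup is to the drawer's right at (332,207), the carton to its left at (268,217), and the bar runs along rows 243–250.

```bash
cat > h.py <<'E'
import numpy as np
def px2w(m,u,v,z):
    K,T=np.array(m["intrinsics"]),np.array(m["extrinsics"])
    d=T[:3,:3]@np.linalg.inv(K)@[u,v,1]; return T[:3,3]+d*(z-T[2,3])/d[2]
def w2px(m,p):
    K,T=np.array(m["intrinsics"]),np.array(m["extrinsics"])
    c=K@(T[:3,:3].T@(np.asarray(p)-T[:3,3])); return c[:2]/c[2]
E
python3 - <<'E'
import cv2
im=cv2.imread("pics/top0.png")[130:255,255:395]
cv2.imwrite("pics/top0c.png",cv2.resize(im,None,fx=4.7,fy=4.7,interpolation=cv2.INTER_CUBIC))
E
```

```text
(no output)
```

View pics/top0c.png

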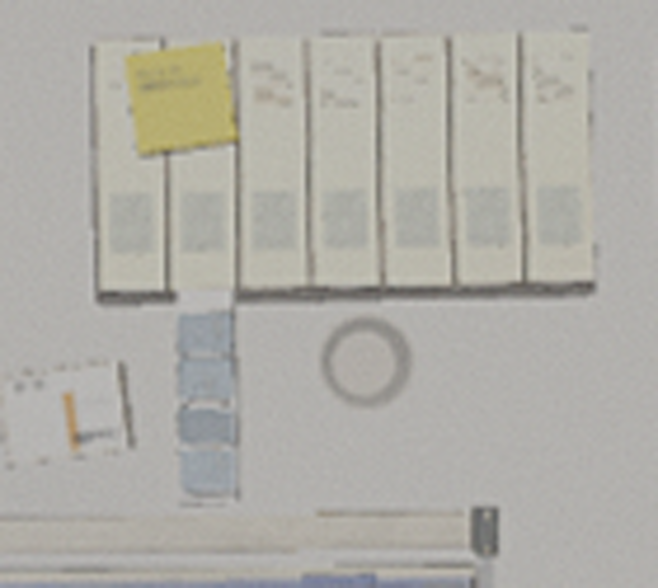

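```bash
python3 - <<'E'
from plant import env
from h import *
m=env.camera_model("top")
W=lambda u,v,z:px2w(m,255+u/4.7-.4,130+v/4.7-.4,z)
a,b,c,d=[W(*p,.041) for p in((98,291),(594,286),(93,45),(590,33))]
print(a,b,c,d,np.linalg.norm(a-b),np.linalg.norm(a-c),np.linalg.norm(b-d))
yaw=np.arctan2(*( (a-b)[:2]*[-1,1])) ;print("yaw",yaw, np.arctan2(*((c-a)[[1,0]])),np.arctan2(*((d-b)[[1,0]])))
u=(b-a)/np.linalg.norm(b-a); print("mouth from row",a+u*(.036+.01725))
print("drawer front",W(180,502,.0325),W(239,500,.0325),"drawer near mouth",W(177,312,.0345),W(235,308,.0345))
print("gaps",W(167,291,.041),W(238,291,.041))
print("bar",W(100,513,.012),W(100,550,.012), "cup",W(366,362,.046),"carton",W(128,400,.03))
for z in(0.15,.2):
  from scipy.spatial.transform import Rotation as R
  r=(R.from_euler('z',0)*R.from_euler('y',np.pi)).as_rotvec()
  print(env.ik([.42,-.05,z],r), env.ik([.42,-.05,z],(R.from_euler('z',np.pi)*R.from_euler('y',np.pi)).as_rotvec()))
E
```

```text
[0.56266554 0.00150243 0.041     ] [ 0.56196406 -0.24843548  0.041     ] [0.68762904 0.00311002 0.041     ] [ 0.69064032 -0.24910464  0.041     ] 0.24993889623691573 0.12497384161033391 0.1286779941994653
yaw -0.0028066097359757732 0.012863786022861035 -0.005200258466070853
mouth from row [ 0.56251609 -0.05174736  0.041     ]
drawer front [ 0.45579943 -0.03816683  0.0325    ] [ 0.45640927 -0.06799958  0.0325    ] drawer near mouth [ 0.55188493 -0.03771067  0.0345    ] [ 0.55353502 -0.06713554  0.0345    ]
gaps [ 0.56221714 -0.03323059  0.041     ] [ 0.56175562 -0.0689802   0.041     ]
bar [0.44948935 0.00464452 0.012     ] [0.43046447 0.00478657 0.012     ] cup [ 0.52506527 -0.13274045  0.046     ] carton [ 0.50764552 -0.01206817  0.03      ]
[-0.63603112 -0.17437814  0.63949612  2.09359282  0.11173593  1.19058617
  1.52534353] [-0.61955714 -0.17158214  0.62480685  2.09320642  0.10778687  1.19003206
 -1.61273934]
[-0.41662699 -0.18803463  0.42362958  2.01883356  0.07993624  1.29535041
  1.54939031] [-0.6240979  -0.22077074  0.60236621  2.02394407  0.12902962  1.3026517
 -1.6383109 ]
```

```bash
python3 - <<'E'
from plant import env
from h import *
import cv2
r=[0,np.pi,0]
p=env.state()["tool_pos"]
env.move_straight([p[0]+.02,p[1]-.05,.33],speed=.3)
env.move_pose([.42,.25,.33],r)
env.command_gripper(0)
env.move_pose([.43,-.052,.16],r)
s=env.state();print(s["time"],s["tool_pos"],s["tool_rot"],s["joints"],s["gripper_width"],s["wrist_force"])
m=env.camera_model("wrist")
im=env.read_camera("wrist");cv2.imwrite("pics/w1.png",im[:,:,::-1])
print(np.round(m["extrinsics"],3).tolist())
np.save("w1.npy",m,allow_pickle=True)
for P in([.456,-.052,.0325],[.461,-.052,.0345],[.562,-.052,.041]):print(P,w2px(m,P))
E
```

```text
4.7833 [ 0.4308859  -0.05087971  0.16070982] [-2.69359291e-03  3.14011497e+00  4.26881786e-04] [-0.51026844 -0.13905111  0.53037916  2.05582279  0.0748236   1.20537589
  1.56172246] 0.0004951051301400828 [-0.27368573  0.51868926  0.47445114]
[[-0.001, 0.955, 0.298, 0.349], [1.0, 0.001, 0.001, -0.051], [0.001, 0.298, -0.955, 0.322], [0.0, 0.0, 0.0, 1.0]]
[0.456, -0.052, 0.0325] [317.92952295 213.04275399]
[0.461, -0.052, 0.0345] [317.92345048 218.21256223]
[0.562, -0.052, 0.041] [317.94672031 304.29946888]
```

View pics/w1.png

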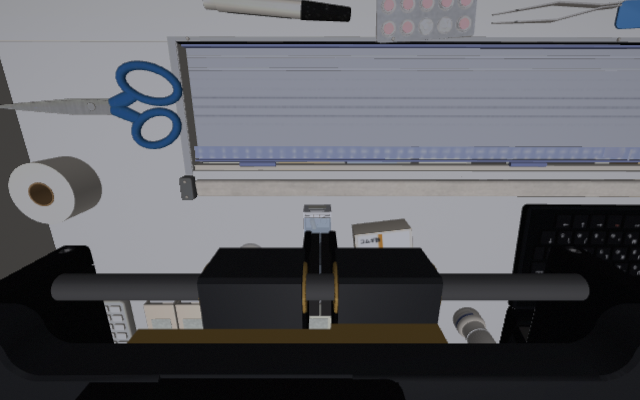

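The wrist view shows the drawer front at columns 304–331 and rows 206–212. Its centre is at column 317.5, against a prediction of 317.9, so the lateral position agrees. Next I descend over the front lid's hinge until there's light contact.

```bash
python3 - <<'E'
from plant import env
from h import *
r=[0,np.pi,0]
f=lambda:np.round(env.state()["wrist_force"],2)
env.move_straight([.454,-.052,.075],r,speed=.12)
env.wait(.3);b=f();print(env.state()["tool_pos"],b)
env.move_straight([.454,-.052,.040],speed=.06);env.wait(.2)
z=.040;print(f(),env.state()["tool_pos"])
while z>.031:
    z-=.001; env.move_straight([.454,-.052,z],speed=.03); g=f(); print(round(z,4),g-b,env.state()["tool_pos"].round(4))
    if g[2]-b[2]>.8: break
print(env.state()["time"],b)
E
```

```text
[ 0.45428512 -0.05193194  0.07550362] [-0.18 -0.45  0.45]
[0.27 0.11 0.38] [ 0.45435992 -0.05195865  0.04036078]
0.039 [ 1.24  0.11 -0.96] [ 0.454 -0.052  0.039]
0.038 [-0.34 -0.37  0.36] [ 0.4539 -0.052   0.0379]
0.037 [ 0.1   0.01 -0.02] [ 0.4539 -0.052   0.0369]
0.036 [ 0.67  0.25 -0.36] [ 0.454 -0.052  0.036]
0.035 [0.19 0.96 0.07] [ 0.454 -0.052  0.035]
0.034 [-3.7   0.87  7.66] [ 0.4541 -0.052   0.0347]
8.45 [-0.18 -0.45  0.45]
```

```bash
python3 - <<'E'
from plant import env
from h import *
b=np.array([-.18,-.2,.3]); z=.0345; x=.454
env.move_straight([x,-.052,z],speed=.03)
while x<.5495:
    x=min(x+.005,.5495); env.move_straight([x,-.052,z],speed=.035)
    g=np.mean([ (env.wait(.02),env.state()["wrist_force"])[1] for _ in range(3)],0)-b
    print(round(x,4),round(z*1e3,2),g.round(1),(env.state()["tool_pos"]*1e3).round(1))
    if g[0]<-5.5 or g[2]>10: print("stop");break
    z-=np.clip((3-g[2])*5e-5,-3e-4,1.5e-4)
print(env.state()["time"])
E
```

```text
0.459 34.5 [-1.9  0.   6.4] [459.  -52.   34.8]
0.464 34.67 [-0.6  0.9  4.6] [464.3 -52.   34.9]
0.469 34.75 [-1.4  0.1  4.9] [469.  -52.   34.9]
0.474 34.85 [-3.6  0.2  6.7] [473.1 -52.   34.8]
0.479 35.03 [-5.6  0.1  9.1] [477.  -52.   34.8]
stop
10.4083
```

The tip wedges near the next lid's hinge. I'll do a higher pass first to lower the lids, then finish lower.

```bash
cat > st.py <<'E'
from plant import env
from h import *
import cv2
b=np.array([-.18,-.2,.3])
def stroke(z,x0,x1=.5495,step=.008,fz=None,lim=(5,9),v=.06):
    x=x0
    while x<x1-1e-6:
        x=min(x+step,x1); env.move_straight([x,-.052,z],speed=v)
        g=np.mean([(env.wait(.02),env.state()["wrist_force"])[1] for _ in range(3)],0)-b
        print(round(x*1e3),round(z*1e3,2),g.round(1),(env.state()["tool_pos"]*1e3).round(1)[[0,2]])
        if g[0]<-lim[0] or g[2]>lim[1]: print("stop");return False
        if fz: z-=np.clip((fz-g[2])*5e-5,-4e-4,1.5e-4)
    return True
def back(x=.454):
    p=env.state()["tool_pos"]
    env.move_straight([p[0],-.052,.056],speed=.1); env.move_straight([x,-.052,.056],speed=.2)
def snap(n):
    env.wait(.1)
    im=env.read_camera("top")[170:250,270:340]
    cv2.imwrite(n,cv2.resize(im[:,:,::-1],None,fx=7,fy=7,interpolation=cv2.INTER_CUBIC))
E
python3 - <<'E'
from st import *
env.move_straight([.477,-.052,.040],speed=.03)
ok=stroke(.040,.477)
if ok:
    back(); env.move_straight([.454,-.052,.0375],speed=.1)
    stroke(.0375,.454)
print(env.state()["time"])
E
```

```text
485 40.0 [-0.1  0.3 -0.7] [485.2  39.9]
493 40.0 [-0.   0.2 -0.8] [493.1  39.9]
501 40.0 [0.3 0.4 0.2] [501.1  40. ]
509 40.0 [ 0.2  0.4 -0.1] [509.1  40. ]
517 40.0 [ 0.2  0.6 -0.4] [517.1  40. ]
525 40.0 [ 0.2  0.3 -1. ] [525.1  40. ]
533 40.0 [ 1.   0.2 -0.5] [533.1  40. ]
541 40.0 [ 0.1  0.  -0.4] [541.1  40. ]
549 40.0 [ 0.   0.1 -0.2] [549.1  40. ]
550 40.0 [ 0.1  0.6 -0.7] [549.4  40. ]
462 37.5 [-0.7  0.5 -0.4] [462.6  37.8]
470 37.5 [ 0.1  0.1 -0.7] [470.1  37.5]
478 37.5 [ 0.1 -0.1 -0.3] [478.1  37.4]
486 37.5 [ 0.3  0.1 -0.1] [486.1  37.5]
494 37.5 [-0.1 -0.1 -0.3] [494.1  37.5]
502 37.5 [0.5 0.3 0. ] [502.1  37.4]
510 37.5 [ 0.6  0.1 -0.6] [510.1  37.5]
518 37.5 [-0.6  0.3 -0.5] [518.1  37.5]
526 37.5 [ 0.2 -0.2 -0.4] [526.1  37.5]
534 37.5 [ 0.5 -0.2  0.1] [534.1  37.5]
542 37.5 [-0.   0.2 -0.5] [542.2  37.5]
550 37.5 [ 0.4  0.5 -0.7] [549.6  37.4]
19.2917
```

```bash
python3 - <<'E'
from st import *
back(); env.move_straight([.454,-.052,.0358],speed=.1)
if stroke(.0358,.454,step=.024,v=.07):
    back(); env.move_straight([.454,-.052,.0349],speed=.1)
    stroke(.0349,.454,fz=2,lim=(5,8))
print(env.state()["time"],env.state()["tool_pos"])
E
```

```text
478 35.8 [-0.2 -0.5 -0.3] [477.6  35.7]
502 35.8 [ 0.9 -0.3  0. ] [501.8  35.6]
526 35.8 [-0.   0.4 -0.2] [525.6  35.6]
550 35.8 [-0.   0.4 -0.4] [549.5  35.7]
462 34.9 [ 0.9 -0.4  0.7] [462.7  34.9]
470 34.84 [0.8 0.2 1.6] [470.4  34.9]
478 34.82 [1.8 0.3 1.3] [478.4  34.9]
486 34.78 [1.2 0.5 2.7] [486.4  34.9]
494 34.82 [0.7 0.8 3.6] [494.3  34.9]
502 34.9 [0.8 0.7 2.9] [502.1  34.9]
510 34.95 [0.8 0.3 2.2] [510.2  34.9]
518 34.96 [0.7 0.2 2.2] [518.2  34.9]
526 34.96 [1.7 0.9 2.5] [526.2  34.9]
534 34.99 [1.3 0.5 1.8] [534.2  35. ]
542 34.98 [1.3 0.2 1.5] [542.2  34.9]
550 34.96 [1.4 0.3 1.8] [549.7  35. ]
28.0833 [ 0.54974334 -0.05199971  0.03495015]
```

```bash
python3 - <<'E'
from st import *
p=env.state()["tool_pos"]
env.move_straight([p[0],-.052,.056],speed=.1); env.move_straight([.438,-.052,.056],speed=.2)
im=env.read_camera("side")[190:260,300:375]
cv2.imwrite("pics/s2.png",cv2.resize(im[:,:,::-1],None,fx=8,fy=8,interpolation=cv2.INTER_CUBIC))
snap("pics/t2.png");print(env.state()["time"])
E
python3 -c "
import cv2,numpy as np
a=cv2.imread('pics/s2.png');b=cv2.imread('pics/t2.png');a=cv2.resize(a,(400,373));b=cv2.resize(b,(350,400))
o=np.zeros((400,750,3),'uint8');o[:373,:400]=a;o[:,400:]=b;cv2.imwrite('pics/st2.png',o)"
```

```text
29.35
```

View pics/st2.png

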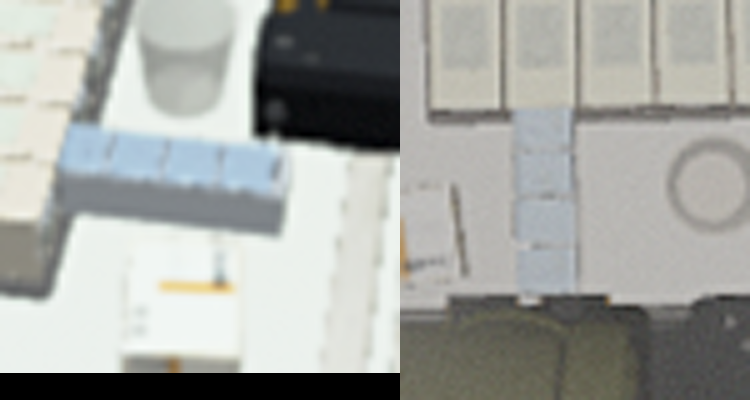

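The side and top views show all four lids lying flat. The drawer is still out by about 95–100 mm, with nothing else disturbed. Now I push it home.

```bash
python3 - <<'E'
from st import *
env.move_straight([.440,-.052,.056],speed=.1)
env.move_straight([.440,-.052,.020],speed=.08)
print(env.state()["wrist_force"].round(1))
for x in(.465,.5,.53,.545):
    env.move_straight([x,-.052,.020],speed=.07);s=env.state();print(x,(s["wrist_force"]-b).round(1),s["tool_pos"].round(4),s["time"])
    if s["wrist_force"][0]<-25: break
else:
    while x<.566:
        x+=.002;env.move_straight([x,-.052,.020],speed=.03);env.wait(.05);s=env.state();f=s["wrist_force"]-b;print(round(x,3),f.round(1),s["tool_pos"].round(4))
        if f[0]<-18: break
print(s["time"])
E
```

```text
[-0.4  0.6 -0.1]
0.465 [-2.7  1.2  2.3] [ 0.465  -0.0518  0.02  ] 30.7083
0.5 [-5.4  1.2  0.7] [ 0.4988 -0.0517  0.0195] 31.3583
0.53 [-4.4  2.6 -1. ] [ 0.5292 -0.0515  0.0195] 31.9333
0.545 [-3.6  2.7 -1.6] [ 0.5443 -0.0514  0.0194] 32.3
0.547 [-6.1  3.  -0.4] [ 0.5454 -0.0514  0.0194]
0.549 [-6.8  3.   0.6] [ 0.5471 -0.0515  0.0194]
0.551 [-6.9  2.6  0.8] [ 0.5491 -0.0514  0.0193]
0.553 [-8.1  2.8  1.1] [ 0.5507 -0.0514  0.0193]
0.555 [-13.4   2.1   7.9] [ 0.5507 -0.0514  0.0193]
0.557 [-17.9   3.9  11.7] [ 0.5507 -0.0514  0.0191]
0.559 [-23.6   2.9  16.9] [ 0.5507 -0.0514  0.019 ]
34.4
```

```bash
python3 - <<'E'
from st import *
env.move_straight([.52,-.052,.020],speed=.1);env.move_straight([.46,-.052,.10],speed=.2)
env.move_straight([.44,-.052,.2],speed=.25)
im=env.read_camera("side")[160:260,240:375]
cv2.imwrite("pics/s3.png",cv2.resize(im[:,:,::-1],None,fx=5.5,fy=5.5,interpolation=cv2.INTER_CUBIC))
print(env.state()["time"],env.state()["wrist_force"])
E
```

```text
36.2 [-0.1663674   0.9950058  -1.36120518]
```

View pics/s3.png

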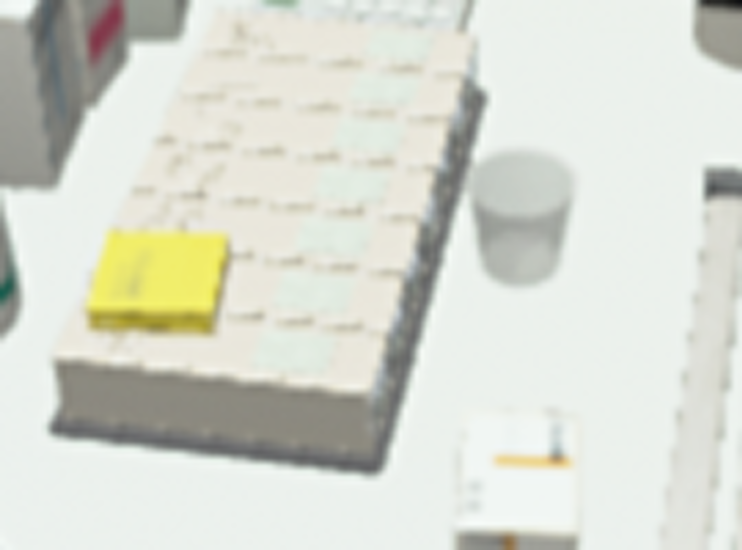

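The drawer is flush with its neighbours, and the pad, cup and carton haven't moved.

```bash
python3 -c "
from plant import env
print(env.close_job())"
```

```text
the job is handed in; nothing more can be done
None
```

The job is handed in at about 36 s: the camera showed all four lids flat with the drawer still out, and then the drawer flush and the cup, carton and pad in place. My first stroke wedged at lid 2's hinge (about 9 N down, 6 N along), and the drawer seemed to slip in up to about 10 mm, so I finished the lids with lighter strokes.

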